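# Flip the stock tags of the parts bins

### The arm

A 6-joint arm with a two-finger parallel gripper is mounted at the origin on the work surface. World frame = base frame: x ahead of the robot, y to its left, z up, the work surface at z = 0. Lengths are in m, angles in rad, forces in N, time in s.
With the tool pointing down it reaches from about 0.3 to 1 m from the base axis. Payload 5.1 kg.
Tool frame: the origin (TCP) lies midway between the tips of the shut fingers; the grasp point (between the pads) lies 19 mm behind it; x points along the fingers, z is the direction in which the jaws open and shut, and the axes are right-handed (so a half turn about x gives the same grasp; the last joint's range is limited). The gripper opens to 95 mm and grips with 3 to 60 N. Pads are 20 mm wide; open, the fingers measure 119 mm over their backs; the gripper's body (75 mm by 180 mm) begins 59 mm behind the grasp point.
Start: joints at [1.1, 0.124, 1.65, -0, 1.367, -0.083], TCP at [0.246, 0.602, 0.215] pointing down, gripper open.
Joint ranges: [-2.61, 2.61], [-1.02, 2.33], [0.03, 2.71], [-1.35, 4.49], [0.32, 2.68], [-2.91, 2.91]. Speed limits (rad/s): [2.57, 2.57, 3.14, 3.14, 3.14, 3.14].

### API

Orientations are given as a unit quaternion [x, y, z, w].
In Python, from bench import * gives the robot as it stands.
- The arm moves only by the tool play_rows, never from a script. Its argument "series" is a list that holds one entry, the list of rows, each a list of 7 numbers: the opening in per cent of the stroke, from 0 (shut) to 100 (fully open), then the shift along the world's x, y, z in cm, then the turn, a rotation vector about the world's x, y, z in degrees. A call has 1 to 20 rows; each row is the pose to reach, as a shift and turn from the pose commanded when the call began; what a row does not reach only later rows make up. A row lasts 1/10 s, in which the tool goes at most 50 mm and 8.59 degrees, less where a joint would pass 70% of its speed; a pose out of reach is approached as far as the arm can. A call with a gripper value outside its range is refused whole. The fingers move at their own pace and stop on an object; "grip_force" is the grip in N (left out, the last holds). Time passes only in rows, so rows that repeat a pose let the fingers close. It gives the time, the measured TCP pose, the force and the opening at its end, in the units of the state.
- sense(): the state, without advancing time (a new reading comes with each control period).
- capture(name): name is "side" or "top"; returns the picture (400x640x3 uint8, blue, green, red); there is no depth.
- camera_info(name): a dict with "fx", "fy", "cx", "cy" (pixels), "extrinsics" (4x4, takes a point from camera to world coordinates). Camera axes: x right, y up, looking along -z (the intrinsics and any distortion apply to the point x, -y, -z); pixel columns grow to the right and rows downward; lengths in m; the calibration is good to about 2 mm. A picture is of the moment at which its call begins. camera_info takes no time and is no camera call.
- job_done(): hands the job in, once; it reports no verdict.
Trained networks look in the newest picture that a camera, given by its name, has taken for a name from the list of things; names that differ only in an ending like _2 or _b are one class to them, and where a whole thing is asked for, a point or a joint stands for the part that bears it (a point fixed in the world has none). Each returns a list of dicts, best first, with "conf" (0 to 1); they miss things now and then, are a little off and sometimes report something else, mostly with a low value. They report only what shows in the picture. A call takes as long as a camera call. They do not tell look-alikes from the thing itself.
- search_frame(query, camera): "centre" ([x, y, z] in m, in world coordinates, good to about 4 mm: the middle of the surface that is visible of it).
- cut_out(query, camera): "pixels" (400x640 bool, what is visible of it).
- landmark_of(query, camera): "centre" ([x, y, z] in m, in world coordinates, good to about 4 mm: a listed point, or the origin of a listed thing).
The state is a dict: "time_s": time; "q": joint angles; "joint_velocities": joint speeds; "joint_efforts": joint torques, N m; "tcp_pos": TCP position; "tcp_rot": TCP orientation; "contact_force": force on the tool from outside, world axes, zero at the start; "ft_torque": the same for the moment, N m; "width": opening from 0.0 (shut) to 1.0 (fully open).
Only numpy, scipy, OpenCV 4.12 (cv2) and the standard library are available. Lean on these libraries where they do the work, as an engineer would, in place of code of your own. Each camera call takes 0.05 s, during which the arm holds its last target. There are 200 camera calls.

### The job

Bring the stock tags up to date: with light pushes of the fingertips, flip the hinged tags so that every bin full to the rim has the tag in front of it leaning all the way towards the bin, its disc face up, and every bin that is empty or holds only a few parts has its tag leaning all the way back away from the bin, its bar face up. Some tags are right already. Pick nothing up, push the tags gently, and leave the bins and everything else where they stand.

Things in the scene. Friction and masses are not known exactly. Their poses are not given: they have to be found in the camera images.
- hinge_1 (a point): Middle of the hinge pin of one of four alike tag units, in a row 115 mm apart on a plywood board (100 x 460 x 10 mm), order varying. The pin is 40 mm above the table; grey foot 50 mm (x) by 70 mm (y), ears and rest pins up to 51 mm above the table. y runs along pin and row, x points level from the row to the bins, z up.
- tag_1 (a joint): Lean of the tag on pin hinge_1: aluminium plate 50 mm wide, 4 thick, reaching 65 mm from the pin, 45 g. 0 upright; +0.75 rad (stop) leans to the bins, showing a black 34 mm disc; -0.75 (stop) leans away from them, showing a black 40 x 9 mm bar. At a stop its free edge is 88 mm above the table, 44 mm aside of the pin. Little friction: pushed past upright it falls softly to that side.
- hinge_2 (a point): Middle of the hinge pin of one of four alike tag units, in a row 115 mm apart on a plywood board (100 x 460 x 10 mm), order varying. The pin is 40 mm above the table; grey foot 50 mm (x) by 70 mm (y), ears and rest pins up to 51 mm above the table. y runs along pin and row, x points level from the row to the bins, z up.
- tag_2 (a joint): Lean of the tag on pin hinge_2: aluminium plate 50 mm wide, 4 thick, reaching 65 mm from the pin, 45 g. 0 upright; +0.75 rad (stop) leans to the bins, showing a black 34 mm disc; -0.75 (stop) leans away from them, showing a black 40 x 9 mm bar. At a stop its free edge is 88 mm above the table, 44 mm aside of the pin. Little friction: pushed past upright it falls softly to that side.
- hinge_3 (a point): Middle of the hinge pin of one of four alike tag units, in a row 115 mm apart on a plywood board (100 x 460 x 10 mm), order varying. The pin is 40 mm above the table; grey foot 50 mm (x) by 70 mm (y), ears and rest pins up to 51 mm above the table. y runs along pin and row, x points level from the row to the bins, z up.
- tag_3 (a joint): Lean of the tag on pin hinge_3: aluminium plate 50 mm wide, 4 thick, reaching 65 mm from the pin, 45 g. 0 upright; +0.75 rad (stop) leans to the bins, showing a black 34 mm disc; -0.75 (stop) leans away from them, showing a black 40 x 9 mm bar. At a stop its free edge is 88 mm above the table, 44 mm aside of the pin. Little friction: pushed past upright it falls softly to that side.
- hinge_4 (a point): Middle of the hinge pin of one of four alike tag units, in a row 115 mm apart on a plywood board (100 x 460 x 10 mm), order varying. The pin is 40 mm above the table; grey foot 50 mm (x) by 70 mm (y), ears and rest pins up to 51 mm above the table. y runs along pin and row, x points level from the row to the bins, z up.
- tag_4 (a joint): Lean of the tag on pin hinge_4: aluminium plate 50 mm wide, 4 thick, reaching 65 mm from the pin, 45 g. 0 upright; +0.75 rad (stop) leans to the bins, showing a black 34 mm disc; -0.75 (stop) leans away from them, showing a black 40 x 9 mm bar. At a stop its free edge is 88 mm above the table, 44 mm aside of the pin. Little friction: pushed past upright it falls softly to that side.
- full_bin_a: Green plastic bin, FULL: heaped to the rim with white plastic couplings, 140 mm (x, square to the row) by 92 mm (y) by 75 mm high, loose on the table, its near wall about 115 mm beyond the hinge pins. Origin at the centre of its underside. It belongs to the tag straight in front of it (same place along the row to about 20 mm).
- full_bin_b: Green plastic bin, FULL: heaped to the rim with brass fittings, 140 mm (x, square to the row) by 92 mm (y) by 75 mm high, loose on the table, its near wall about 115 mm beyond the hinge pins. Origin at the centre of its underside. It belongs to the tag straight in front of it (same place along the row to about 20 mm).
- low_bin: Green plastic bin, not full: only three white couplings on its floor, 140 mm (x, square to the row) by 92 mm (y) by 75 mm high, loose on the table, its near wall about 115 mm beyond the hinge pins. Origin at the centre of its underside. It belongs to the tag straight in front of it (same place along the row to about 20 mm).
- empty_bin: Green plastic bin, not full: empty, 140 mm (x, square to the row) by 92 mm (y) by 75 mm high, loose on the table, its near wall about 115 mm beyond the hinge pins. Origin at the centre of its underside. It belongs to the tag straight in front of it (same place along the row to about 20 mm).
- brass_nipple: Brass pipe nipple, 30 mm across and 46 mm high, standing in front of the board, half-way between two tags. A bystander; origin at its underside.
- hose_cap: Black hose cap, 34 mm across and 34 mm high, standing in front of the board, half-way between two tags. A bystander; origin at its underside.
- coupling: Loose white coupling, 32 mm across and 36 mm high, standing between the board and the bins, half-way between two tags. A bystander; origin at its underside.
- filter_housing: Clear water-filter housing with blue cap, 120 mm across and 230 mm high, left of the bins. A bystander; origin at its underside.
- battery: Black battery, 100 x 150 x 95 mm (107 with its posts), right of the bins. A bystander; origin at its underside.
- gauge: Pressure gauge on a square foot, 62 mm across and 91 mm high, left of the board. A bystander; origin at its underside.
- screwdriver: Screwdriver lying right of the board, about 200 mm long. A bystander; origin at its underside.
Things that resemble listed ones, but are neither listed nor needed, are in the scene too. Leave any purple look-alike of the full_bin_a alone.

How it is judged:
At the end, for the whole second after the job is handed in: The two tags in front of the full bins lean towards their bins (joint above 0.6 rad), the other two lean away (below -0.6 rad), all at rest (under 0.3 rad/s), and every bin within 20 mm of its start (((y of full_bin_a in the frame of hinge_1 between -0.055 and 0.055 m and value of joint tag_1 above 0.6 rad) or (y of full_bin_b in the frame of hinge_1 between -0.055 and 0.055 m and value of joint tag_1 above 0.6 rad) or (y of low_bin in the frame of hinge_1 between -0.055 and 0.055 m and value of joint tag_1 below -0.6 rad) or (y of empty_bin in the frame of hinge_1 between -0.055 and 0.055 m and value of joint tag_1 below -0.6 rad)) and velocity of joint tag_1 between -0.3 and 0.3 rad/s and ((y of full_bin_a in the frame of hinge_2 between -0.055 and 0.055 m and value of joint tag_2 above 0.6 rad) or (y of full_bin_b in the frame of hinge_2 between -0.055 and 0.055 m and value of joint tag_2 above 0.6 rad) or (y of low_bin in the frame of hinge_2 between -0.055 and 0.055 m and value of joint tag_2 below -0.6 rad) or (y of empty_bin in the frame of hinge_2 between -0.055 and 0.055 m and value of joint tag_2 below -0.6 rad)) and velocity of joint tag_2 between -0.3 and 0.3 rad/s and ((y of full_bin_a in the frame of hinge_3 between -0.055 and 0.055 m and value of joint tag_3 above 0.6 rad) or (y of full_bin_b in the frame of hinge_3 between -0.055 and 0.055 m and value of joint tag_3 above 0.6 rad) or (y of low_bin in the frame of hinge_3 between -0.055 and 0.055 m and value of joint tag_3 below -0.6 rad) or (y of empty_bin in the frame of hinge_3 between -0.055 and 0.055 m and value of joint tag_3 below -0.6 rad)) and velocity of joint tag_3 between -0.3 and 0.3 rad/s and ((y of full_bin_a in the frame of hinge_4 between -0.055 and 0.055 m and value of joint tag_4 above 0.6 rad) or (y of full_bin_b in the frame of hinge_4 between -0.055 and 0.055 m and value of joint tag_4 above 0.6 rad) or (y of low_bin in the frame of hinge_4 between -0.055 and 0.055 m and value of joint tag_4 below -0.6 rad) or (y of empty_bin in the frame of hinge_4 between -0.055 and 0.055 m and value of joint tag_4 below -0.6 rad)) and velocity of joint tag_4 between -0.3 and 0.3 rad/s and distance of each of full_bin_a, full_bin_b, low_bin, empty_bin from where it was at the start of the episode below 0.02 m); the robot touches nothing.
It fails at once if a bin is pushed, tipped or lifted (20 mm or 0.25 rad) (distance of any of full_bin_a, full_bin_b, low_bin, empty_bin from where it was at the start of the episode above 0.02 m or angle between any of full_bin_a, full_bin_b, low_bin, empty_bin's own z axis and vertical above 0.25 rad).
It fails at once if a bystander is displaced, tipped or lifted (20 mm or 0.25 rad) (distance of any of brass_nipple, hose_cap, coupling, filter_housing, battery, gauge, screwdriver from where it was at the start of the episode above 0.02 m or angle between any of brass_nipple, hose_cap, coupling, filter_housing, battery, gauge's own z axis and vertical above 0.25 rad).
It fails at once if a tag is pushed roughly (over 20 N) (contact force between the fingers and tag_1 above 20 N or contact force between the fingers and tag_2 above 20 N or contact force between the fingers and tag_3 above 20 N or contact force between the fingers and tag_4 above 20 N).
It also fails if it takes over 48 s, if anything falls off the work surface, if the arm or the gripper's body presses on something with over 40 N, if the wrist force passes 120 N, or if a joint passes its speed limit or range.

## Working session

There is one attempt and no reset: what is moved stays moved. The work goes in short steps, Python scripts to look and compute and a tool call to move; the robot and the scene stay as the last step left them, time stands still between calls to the robot, and variables do not carry over. Pictures are saved under pics/ and viewed, about 8 in all and at most 12, crops included, and the job is handed in when it is done.

Besides the shell and the picture viewer there is one more tool, called after ">>>" in YAML: its name, and indented under it one key for each argument. play_rows: Moves the arm, as the interface text tells. Its arguments: {"type":"object","properties":{"series":{"type":"array","items":{"type":"array","items":{"type":"array","items":{"type":"number"}}}},"grip_force":{"type":"number"}},"required":["series"]}

```bash
mkdir -p pics; python3 - <<'E'
from bench import *
import cv2
for c in ["top","side"]:
    cv2.imwrite(f"pics/{c}0.png",capture(c))
    for q in ["hinge_1","full_bin_a","full_bin_b","low_bin","empty_bin","coupling","brass_nipple","hose_cap","gauge"]:
        for d in landmark_of(q,c): print(c,q,[round(float(v),3) for v in d["centre"]],round(d["conf"],2))
    for d in search_frame("tag_1",c): print(c,"tag",[round(float(v),3) for v in d["centre"]],round(d["conf"],2))
s=sense();print(s["time_s"],s["tcp_pos"],s["tcp_rot"],s["width"])
E
```

```text
top hinge_1 [0.528, 0.123, 0.041] 0.96
top hinge_1 [0.539, 0.236, 0.042] 0.89
top hinge_1 [0.503, -0.107, 0.041] 0.79
top hinge_1 [0.519, 0.004, 0.041] 0.55
top full_bin_a [0.719, 0.106, -0.003] 0.87
top full_bin_a [0.703, -0.007, 0.002] 0.78
top full_bin_a [0.337, -0.086, -0.0] 0.68
top full_bin_b [0.719, 0.106, -0.003] 0.87
top full_bin_b [0.703, -0.007, 0.002] 0.78
top full_bin_b [0.337, -0.086, -0.0] 0.68
top low_bin [0.728, 0.213, 0.002] 0.72
top empty_bin [0.697, -0.122, 0.002] 0.96
top empty_bin [0.435, 0.081, 0.006] 0.52
top coupling [0.586, -0.056, -0.001] 0.59
top coupling [0.434, 0.077, 0.003] 0.19
top brass_nipple [0.432, 0.077, 0.002] 0.43
top hose_cap [0.437, 0.191, 0.002] 0.56
top gauge [0.364, 0.363, 0.0] 0.68
top gauge [0.595, -0.492, 0.0] 0.59
top tag [0.52, 0.244, 0.066] 0.86
top tag [0.544, 0.002, 0.07] 0.83
top tag [0.486, -0.109, 0.07] 0.62
top tag [0.713, 0.102, 0.067] 0.16
side hinge_1 [0.508, -0.109, 0.038] 0.88
side hinge_1 [0.521, 0.005, 0.037] 0.77
side hinge_1 [0.526, 0.119, 0.04] 0.58
side hinge_1 [0.539, 0.234, 0.037] 0.55
side full_bin_a [0.717, 0.105, 0.003] 0.85
side full_bin_a [0.7, -0.01, -0.002] 0.67
side full_bin_a [0.337, -0.086, -0.006] 0.63
side full_bin_b [0.717, 0.105, 0.003] 0.85
side full_bin_b [0.7, -0.01, -0.002] 0.67
side full_bin_b [0.337, -0.086, -0.006] 0.63
side low_bin [0.729, 0.219, 0.001] 0.85
side empty_bin [0.699, -0.123, -0.0] 0.9
side empty_bin [0.523, 0.119, 0.042] 0.18
side coupling [0.587, -0.054, 0.0] 0.44
side brass_nipple [0.433, 0.077, 0.001] 0.68
side hose_cap [0.439, 0.194, -0.001] 0.44
side gauge [0.365, 0.363, 0.004] 0.59
side tag [0.507, 0.122, 0.068] 0.62
side tag [0.488, -0.108, 0.068] 0.61
side tag [0.542, -0.004, 0.066] 0.46
1.1 [0.24582731 0.60171828 0.21466624] [-0.3942921   0.5869541   0.39428866  0.58698813] 0.9983291870808776
```

View pics/top0.png

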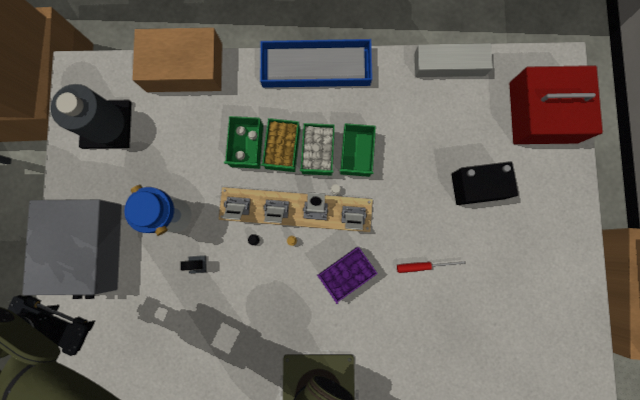

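View pics/side0.png

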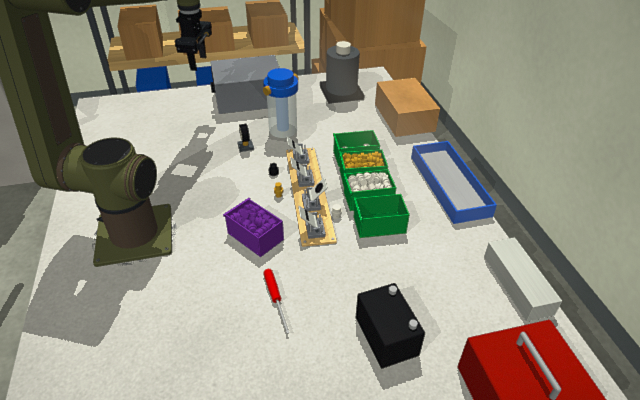

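The top view shows, from left to right, the low bin (245,142), brass full bin (281,145), white full bin (318,149) and empty bin (358,149). Their tags are at (236,207), (275,211), (316,206) and (354,216). The purple look-alike at (347,274) stays out of it. The tag at (275,211) seems to be the wrong one, so I'll check with a close crop.

```bash
python3 - <<'E'
import cv2,numpy as np
a=cv2.imread("pics/top0.png")[180:250,210:385]
b=cv2.imread("pics/side0.png")[120:250,260:420]
a=cv2.resize(a,(700,280),interpolation=cv2.INTER_CUBIC);b=cv2.resize(b,(390,317),interpolation=cv2.INTER_CUBIC)
o=np.zeros((600,700,3),np.uint8);o[:280]=a;o[282:599,:390]=b;cv2.imwrite("pics/crop0.png",o)
E
```

```text
(no output)
```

View pics/crop0.png

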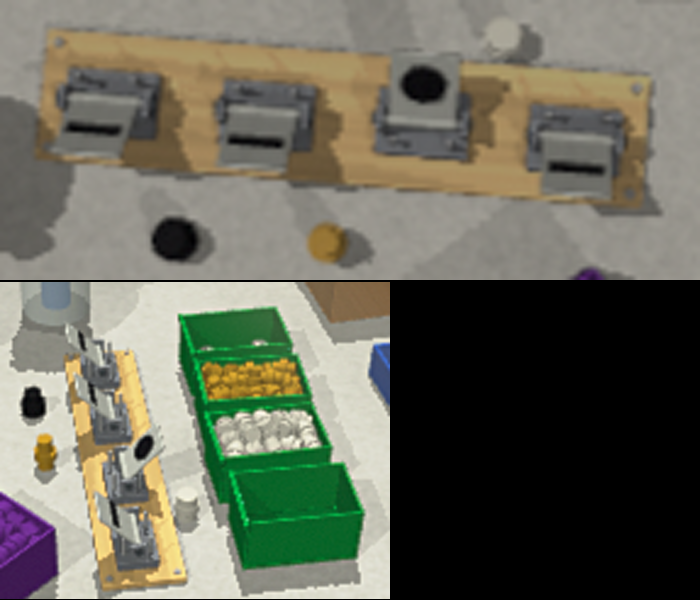

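Crop: the tags in front of the low bin (bar, crop 95,128), white full bin (disc, 423,83) and empty bin (bar, 577,168) are right. Only the tag at (255,140), in front of the brass full bin, is wrong because it shows its bar. I'll move over, shut, to a point behind that tag. The hinge is at (0.527, 0.121), the row is yawed about -5.6°, and I turn the jaws +16.6° to lie along the row.

>>> play_rows:
  series:
    - [[0, 1, -2, 0, 0, 0, 1], [0, 2.5, -5, 0, 0, 0, 2], [0, 4, -9, 0, 0, 0, 4], [0, 5.5, -13, 0, 0, 0, 6], [0, 7, -17, 0, 0, 0, 8], [0, 8.5, -21, 0, 0, 0, 10], [0, 10, -25, 0, 0, 0, 12], [0, 12, -29, 0, 0, 0, 14], [0, 14, -33, 0, 0, 0, 15.5], [0, 16, -37, 0, 0, 0, 16.6], [0, 18, -41, 0, 0, 0, 16.6], [0, 19, -44, 0, 0, 0, 16.6], [0, 19.8, -46.5, 0, 0, 0, 16.6], [0, 20, -47.3, 0, 0, 0, 16.6], [0, 20, -47.3, 0, 0, 0, 16.6], [0, 20, -47.3, 0, 0, 0, 16.6]]
  grip_force: 5

```text
time_s: 2.7
tcp_pos: [0.4456, 0.1294, 0.2147]
tcp_rot: [-0.475, 0.524, 0.475, 0.524]
contact_force: [0.0, 0.3, 0.6]
width: 0.005
```

>>> play_rows:
  series:
    - [[0, 0, 0, -2, 0, 0, 0], [0, 0, 0, -5, 0, 0, 0], [0, 0, 0, -8, 0, 0, 0], [0, 0, 0, -11, 0, 0, 0], [0, 0, 0, -13, 0, 0, 0], [0, 0, 0, -14, 0, 0, 0], [0, 0, 0, -14, 0, 0, 0], [0, 0, 0, -14, 0, 0, 0]]

```text
time_s: 3.5
tcp_pos: [0.4464, 0.1294, 0.0756]
tcp_rot: [-0.475, 0.523, 0.475, 0.524]
contact_force: [0.7, 0.1, 0.1]
width: 0.006
```

```bash
python3 - <<'E'
from bench import *
import cv2
b=capture("side")[80:260,220:460]
cv2.imwrite("pics/side1.png",cv2.resize(b,(800,600),interpolation=cv2.INTER_CUBIC))
print(sense()["tcp_pos"],sense()["contact_force"])
E
```

```text
[0.44687283 0.12932206 0.07617624] [ 0.13234825  0.374745   -0.01557851]
```

View pics/side1.png

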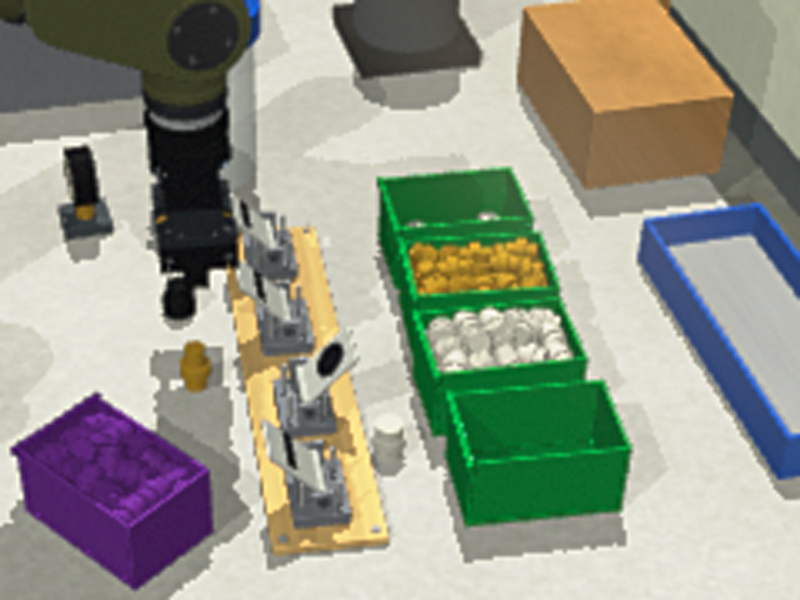

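The fingers at crop (180,298) are behind the tag at (258,295), with clear space around them. Next is a slow push towards the bins.

>>> play_rows:
  series:
    - [[0, 0.6, -0.1, 0, 0, 0, 0], [0, 1.2, -0.1, 0, 0, 0, 0], [0, 1.6, -0.2, 0, 0, 0, 0], [0, 2.0, -0.2, 0, 0, 0, 0], [0, 2.4, -0.2, 0, 0, 0, 0], [0, 2.8, -0.3, 0, 0, 0, 0], [0, 3.2, -0.3, 0, 0, 0, 0], [0, 3.6, -0.4, 0, 0, 0, 0], [0, 4.0, -0.4, 0, 0, 0, 0], [0, 4.4, -0.4, 0, 0, 0, 0], [0, 4.8, -0.5, 0, 0, 0, 0], [0, 5.2, -0.5, 0, 0, 0, 0], [0, 5.6, -0.6, 0, 0, 0, 0], [0, 6.0, -0.6, 0, 0, 0, 0], [0, 6.4, -0.6, 0, 0, 0, 0], [0, 6.8, -0.7, 0, 0, 0, 0], [0, 7.2, -0.7, 0, 0, 0, 0], [0, 7.6, -0.7, 0, 0, 0, 0], [0, 8.0, -0.8, 0, 0, 0, 0], [0, 8.0, -0.8, 0, 0, 0, 0]]

```text
time_s: 5.55
tcp_pos: [0.5264, 0.1206, 0.0747]
tcp_rot: [-0.475, 0.524, 0.475, 0.524]
contact_force: [-0.2, 0.3, 0.9]
width: 0.005
```

>>> play_rows:
  series:
    - [[0, -1, 0.1, 0, 0, 0, 0], [0, -3, 0.3, 0, 0, 0, 0], [0, -5, 0.5, 1, 0, 0, 0], [0, -7, 0.7, 3, 0, 0, 0], [0, -8, 0.8, 6, 0, 0, 0], [0, -8, 0.8, 9, 0, 0, 0], [0, -8, 0.8, 12, 0, 0, 0], [0, -9, 3, 14, 0, 0, 0], [0, -11, 7, 14, 0, 0, 0], [0, -13, 11, 14, 0, 0, 0], [0, -15, 15, 14, 0, 0, 0], [0, -17, 19, 14, 0, 0, 0], [0, -18, 22, 14, 0, 0, 0], [0, -18.5, 23, 14, 0, 0, 0], [0, -18.5, 23, 14, 0, 0, 0]]

```text
time_s: 7.05
tcp_pos: [0.3397, 0.3511, 0.2144]
tcp_rot: [-0.476, 0.524, 0.475, 0.523]
contact_force: [0.1, 0.6, -0.3]
width: 0.006
```

```bash
python3 - <<'E'
from bench import *
import cv2,numpy as np
a=cv2.resize(capture("top")[110:250,210:400],(700,516)[:2],interpolation=cv2.INTER_CUBIC)
cv2.imwrite("pics/top2.png",a)
for q in ["full_bin_a","low_bin","empty_bin","brass_nipple","hose_cap","coupling","gauge"]:
    for d in landmark_of(q,"top"): print(q,np.round(d["centre"],3),round(d["conf"],2))
for d in search_frame("tag_1","top"): print("tag",np.round(d["centre"],3),round(d["conf"],2))
s=sense();print(s["time_s"],s["tcp_pos"],s["contact_force"])
E
```

```text
full_bin_a [ 0.338 -0.085  0.002] 0.94
full_bin_a [ 0.716  0.106 -0.004] 0.65
full_bin_a [ 0.703 -0.008  0.003] 0.59
low_bin [ 0.725  0.215 -0.   ] 0.73
empty_bin [ 0.699 -0.125 -0.   ] 0.93
brass_nipple [0.435 0.076 0.003] 0.6
hose_cap [ 0.436  0.194 -0.   ] 0.66
coupling [ 0.586 -0.057 -0.   ] 0.5
gauge [0.366 0.362 0.001] 0.88
gauge [0.436 0.077 0.004] 0.61
gauge [ 0.594 -0.49   0.003] 0.61
tag [0.553 0.12  0.072] 0.86
tag [ 0.488 -0.111  0.072] 0.59
tag [0.543 0.    0.071] 0.57
tag [0.52  0.242 0.062] 0.51
7.5 [0.34124956 0.35013588 0.21472578] [0.72366087 0.18593775 0.82176312]
```

View pics/top2.png

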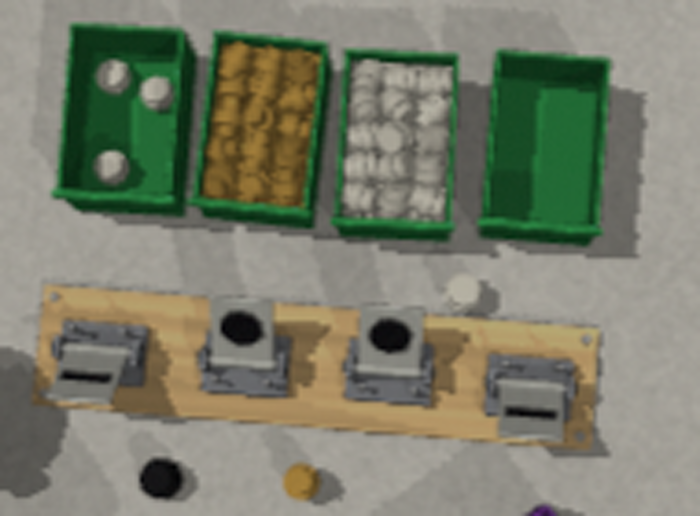

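The picture shows bar, disc, disc, bar at (87,375), (241,328), (390,335) and (530,412), matching the low, full, full and empty bins. Bins and bystanders haven't moved beyond measurement noise.

```bash
python3 -c "
from bench import *
print(job_done())"
```

```text
the job is handed in; nothing more can be done
None
```

Only one tag was wrong: the one in front of the bin full of brass fittings showed its bar. I flipped it towards its bin with one slow push of the shut fingertips, drew the arm clear, and handed the job in at about 7.5 s.

- **Tags:** the last top picture shows bar, disc, disc, bar in front of the low, brass-full, white-full and empty bins. The networks place all four tags about where they should be at their stops.
- **Surroundings:** the bins, nipple, cap, coupling and gauge read within about 4 mm of their starting positions, which is detector noise. I did not re-measure the filter housing, battery or screwdriver, but the arm stayed well away from them.
- **Push force:** the readings at the end of each move were at most about 1 N per axis. I did not record the peak force during the push.
- **Detector disagreements:** the networks also reported the purple look-alike as a full bin and gave two false gauge positions. I disregarded these after checking them against the picture.

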